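# Top up the nut-jar crate

## Task

Fill every empty cell of the packing crate with a closed spare jar from the oven tray: slim jars in the narrow cells, wide jars in the wide cells, each lowered gently (not dropped) until it stands upright on the cell floor. Leave the jars already packed in their cells, the surplus jar standing on the tray, and the jar without a lid, the juice bottle, the price sign and the scoop where they are, with nothing tipped over.

Things in the scene. Friction and masses are not known exactly. Their poses are not given: they have to be found in the camera images.
- crate: open wooden crate, fixed, 150 x 225 x 45 mm high; floor 6 mm, walls and dividers 5 mm thick. Origin at the centre of its underside. Its -x side has a row (along y) of four narrow cells, 50 x 50 mm inside, its +x side a row of three wide cells, 68 x 68 mm inside; a 22 mm beam parts the rows. Three of the seven cells are empty at the start; which ones varies
- tray: dark oven tray, fixed, 200 (x) x 280 (y) mm, floor 6 mm thick, low rim up to 14 mm high; the spare jars stand on it among other things. Origin at the centre of its underside
- narrow_cell0 (a point): centre of the inner floor of narrow cell 0 of the crate (4 cells in a row along the crate's y), for a slim jar
- narrow_cell1 (a point): centre of the inner floor of narrow cell 1 of the crate (4 cells in a row along the crate's y), for a slim jar
- narrow_cell2 (a point): centre of the inner floor of narrow cell 2 of the crate (4 cells in a row along the crate's y), for a slim jar
- narrow_cell3 (a point): centre of the inner floor of narrow cell 3 of the crate (4 cells in a row along the crate's y), for a slim jar
- wide_cell0 (a point): centre of the inner floor of wide cell 0 of the crate (3 cells in a row along the crate's y), for a wide jar
- wide_cell1 (a point): centre of the inner floor of wide cell 1 of the crate (3 cells in a row along the crate's y), for a wide jar
- wide_cell2 (a point): centre of the inner floor of wide cell 2 of the crate (3 cells in a row along the crate's y), for a wide jar
- slim_a: slim closed nut jar: brown straight body 41 mm across, paper label, flat gold-yellow lid 42 mm across and 16 mm high; 95 mm high in all, about 0.12 kg. Origin at the centre of its underside, z up. Some of the four alike are in the crate, the others are spares on the tray
- slim_b: slim closed nut jar: brown straight body 41 mm across, paper label, flat gold-yellow lid 42 mm across and 16 mm high; 95 mm high in all, about 0.12 kg. Origin at the centre of its underside, z up. Some of the four alike are in the crate, the others are spares on the tray
- slim_c: slim closed nut jar: brown straight body 41 mm across, paper label, flat gold-yellow lid 42 mm across and 16 mm high; 95 mm high in all, about 0.12 kg. Origin at the centre of its underside, z up. Some of the four alike are in the crate, the others are spares on the tray
- slim_d: slim closed nut jar: brown straight body 41 mm across, paper label, flat gold-yellow lid 42 mm across and 16 mm high; 95 mm high in all, about 0.12 kg. Origin at the centre of its underside, z up. Some of the four alike are in the crate, the others are spares on the tray
- wide_a: wide closed nut jar: brown body 58 mm across up to 46 mm, shoulder to 49 mm across at 59 mm, flat gold-yellow lid 50 mm across from 59 to 79 mm (total height), about 0.2 kg. Origin at the centre of its underside, z up. Some of the four alike are in the crate, the others are spares on the tray
- wide_b: wide closed nut jar: brown body 58 mm across up to 46 mm, shoulder to 49 mm across at 59 mm, flat gold-yellow lid 50 mm across from 59 to 79 mm (total height), about 0.2 kg. Origin at the centre of its underside, z up. Some of the four alike are in the crate, the others are spares on the tray
- wide_c: wide closed nut jar: brown body 58 mm across up to 46 mm, shoulder to 49 mm across at 59 mm, flat gold-yellow lid 50 mm across from 59 to 79 mm (total height), about 0.2 kg. Origin at the centre of its underside, z up. Some of the four alike are in the crate, the others are spares on the tray
- wide_d: wide closed nut jar: brown body 58 mm across up to 46 mm, shoulder to 49 mm across at 59 mm, flat gold-yellow lid 50 mm across from 59 to 79 mm (total height), about 0.2 kg. Origin at the centre of its underside, z up. Some of the four alike are in the crate, the others are spares on the tray
- open_jar: empty clear slim jar without a lid, 41 mm across, 79 mm high, on the tray; not for packing. Origin at the centre of its underside
- bottle: small orange-juice bottle on the tray, 46 mm across, 110 mm high with its white cap; a bystander. Origin at the centre of its underside
- sign: price sign between crate and tray, loose: steel foot 80 x 60 x 10 mm, thin post, blank card 110 (x) x 8 (y) mm from 100 to 170 mm height. Origin at the centre of the foot's underside; a bystander
- scoop: steel nut scoop lying flat beyond the sign, 185 mm along its x, 70 mm wide, 40 mm high. Origin at the end of its handle, level with the counter; the pan lies at +x; a bystander
There are look-alikes about, which are no part of the job. Leave any turquoise look-alike of the wide_c alone.

How it is judged:
At the end, for the whole second after the job is handed in: Each of the four narrow cells holds a closed slim jar and each of the three wide cells a wide jar, its underside within 12 mm of the cell centre and 6 mm of the cell floor; all closed jars stand upright (within 0.12 rad) and at rest (below 0.02 m/s), and the surplus wide jar stands on the tray (((horizontal distance between slim_a and narrow_cell0 below 0.012 m and z of slim_a in the frame of narrow_cell0 below 0.006 m) or (horizontal distance between slim_b and narrow_cell0 below 0.012 m and z of slim_b in the frame of narrow_cell0 below 0.006 m) or (horizontal distance between slim_c and narrow_cell0 below 0.012 m and z of slim_c in the frame of narrow_cell0 below 0.006 m) or (horizontal distance between slim_d and narrow_cell0 below 0.012 m and z of slim_d in the frame of narrow_cell0 below 0.006 m)) and ((horizontal distance between slim_a and narrow_cell1 below 0.012 m and z of slim_a in the frame of narrow_cell1 below 0.006 m) or (horizontal distance between slim_b and narrow_cell1 below 0.012 m and z of slim_b in the frame of narrow_cell1 below 0.006 m) or (horizontal distance between slim_c and narrow_cell1 below 0.012 m and z of slim_c in the frame of narrow_cell1 below 0.006 m) or (horizontal distance between slim_d and narrow_cell1 below 0.012 m and z of slim_d in the frame of narrow_cell1 below 0.006 m)) and ((horizontal distance between slim_a and narrow_cell2 below 0.012 m and z of slim_a in the frame of narrow_cell2 below 0.006 m) or (horizontal distance between slim_b and narrow_cell2 below 0.012 m and z of slim_b in the frame of narrow_cell2 below 0.006 m) or (horizontal distance between slim_c and narrow_cell2 below 0.012 m and z of slim_c in the frame of narrow_cell2 below 0.006 m) or (horizontal distance between slim_d and narrow_cell2 below 0.012 m and z of slim_d in the frame of narrow_cell2 below 0.006 m)) and ((horizontal distance between slim_a and narrow_cell3 below 0.012 m and z of slim_a in the frame of narrow_cell3 below 0.006 m) or (horizontal distance between slim_b and narrow_cell3 below 0.012 m and z of slim_b in the frame of narrow_cell3 below 0.006 m) or (horizontal distance between slim_c and narrow_cell3 below 0.012 m and z of slim_c in the frame of narrow_cell3 below 0.006 m) or (horizontal distance between slim_d and narrow_cell3 below 0.012 m and z of slim_d in the frame of narrow_cell3 below 0.006 m)) and ((horizontal distance between wide_a and wide_cell0 below 0.012 m and z of wide_a in the frame of wide_cell0 below 0.006 m) or (horizontal distance between wide_b and wide_cell0 below 0.012 m and z of wide_b in the frame of wide_cell0 below 0.006 m) or (horizontal distance between wide_c and wide_cell0 below 0.012 m and z of wide_c in the frame of wide_cell0 below 0.006 m) or (horizontal distance between wide_d and wide_cell0 below 0.012 m and z of wide_d in the frame of wide_cell0 below 0.006 m)) and ((horizontal distance between wide_a and wide_cell1 below 0.012 m and z of wide_a in the frame of wide_cell1 below 0.006 m) or (horizontal distance between wide_b and wide_cell1 below 0.012 m and z of wide_b in the frame of wide_cell1 below 0.006 m) or (horizontal distance between wide_c and wide_cell1 below 0.012 m and z of wide_c in the frame of wide_cell1 below 0.006 m) or (horizontal distance between wide_d and wide_cell1 below 0.012 m and z of wide_d in the frame of wide_cell1 below 0.006 m)) and ((horizontal distance between wide_a and wide_cell2 below 0.012 m and z of wide_a in the frame of wide_cell2 below 0.006 m) or (horizontal distance between wide_b and wide_cell2 below 0.012 m and z of wide_b in the frame of wide_cell2 below 0.006 m) or (horizontal distance between wide_c and wide_cell2 below 0.012 m and z of wide_c in the frame of wide_cell2 below 0.006 m) or (horizontal distance between wide_d and wide_cell2 below 0.012 m and z of wide_d in the frame of wide_cell2 below 0.006 m)) and angle between each of slim_a, slim_b, slim_c, slim_d, wide_a, wide_b, wide_c, wide_d's own z axis and vertical below 0.12 rad and linear speed of each of slim_a, slim_b, slim_c, slim_d, wide_a, wide_b, wide_c, wide_d below 0.02 m/s and ((x of wide_c in the frame of tray between -0.095 and 0.095 m and y of wide_c in the frame of tray between -0.135 and 0.135 m and z of wide_c in the frame of tray below 0.012 m) or (x of wide_c in the frame of crate between -0.072 and 0.072 m and y of wide_c in the frame of crate between -0.11 and 0.11 m and z of wide_c in the frame of crate below 0.012 m)) and ((x of wide_d in the frame of tray between -0.095 and 0.095 m and y of wide_d in the frame of tray between -0.135 and 0.135 m and z of wide_d in the frame of tray below 0.012 m) or (x of wide_d in the frame of crate between -0.072 and 0.072 m and y of wide_d in the frame of crate between -0.11 and 0.11 m and z of wide_d in the frame of crate below 0.012 m))); the robot touches nothing.
It fails at once if the juice bottle, the jar without a lid, the price sign or the scoop is moved more than 30 mm or tipped more than 0.35 rad (distance of any of bottle, open_jar, sign, scoop from where it was at the start of the episode above 0.03 m or angle between any of bottle, open_jar, sign, scoop's own z axis and vertical above 0.35 rad).
It fails at once if a jar that was packed at the start is moved more than 30 mm or tipped more than 0.35 rad (distance of any of slim_a, slim_b, wide_a, wide_b from where it was at the start of the episode above 0.03 m or angle between any of slim_a, slim_b, wide_a, wide_b's own z axis and vertical above 0.35 rad).
It fails at once if a spare jar is dropped or flung: faster than 0.7 m/s (a fall of 25 mm) while no finger holds it ((linear speed of slim_c above 0.7 m/s and contact force between slim_c and the fingers below 0.5 N) or (linear speed of slim_d above 0.7 m/s and contact force between slim_d and the fingers below 0.5 N) or (linear speed of wide_c above 0.7 m/s and contact force between wide_c and the fingers below 0.5 N) or (linear speed of wide_d above 0.7 m/s and contact force between wide_d and the fingers below 0.5 N)).
It fails at once if a spare jar is tipped more than 0.6 rad (angle between any of slim_c, slim_d, wide_c, wide_d's own z axis and vertical above 0.6 rad).
It also fails if it takes over 72 s, if anything falls off the work surface, if the arm or the gripper's body presses on something with over 40 N, if the wrist force passes 120 N, or if a joint passes its speed limit or range.

## Robot

A 6-joint arm with a two-finger parallel gripper is mounted at the origin on the work surface. World frame = base frame: x ahead of the robot, y to its left, z up, the work surface at z = 0. Lengths are in m, angles in rad, forces in N, time in s.
With the tool pointing down it reaches from about 0.25 to 0.8 m from the base axis. Payload 8.5 kg.
Tool frame: the origin (TCP) lies midway between the tips of the shut fingers; the grasp point (between the pads) lies env.grip_point_offset behind it (env.grip_point_offset is the distance from the TCP to the grasp point, in m); y points along the fingers, z is the direction in which the jaws open and shut, and the axes are right-handed (so a half turn about y gives the same grasp; the last joint's range is limited). The gripper opens to 85 mm and grips with 20 to 120 N. Pads are 22 mm wide; open, the fingers measure 114 mm over their backs; the gripper's body (76 mm by 85 mm) begins 54 mm behind the grasp point. The pads swing forward as they close: fully open they stand 13 mm farther back than shut.
Start: joints at [1.293, 0.238, -0.013, 1.319, 0, 1.571], TCP at [0.144, 0.505, 0.231] pointing down, gripper open.
Joint ranges: [-2.66, 2.66], [-1.03, 1.9], [-1.14, 1.46], [-1.82, 2.27], [-1.45, 1.34], [-3.14, 3.14]. Speed limits (rad/s): [2.22, 2.22, 2.79, 3.14, 3.14, 3.14].

## Interface

Orientations are given as a rotation vector (axis times angle).
In Python, from rig import env gives the robot as it stands. Calls block until the motion is done:
- env.move_pose(position, orientation): joint-space move of the TCP to a pose.
- env.move_linear(position, frame=None, speed=0.15, stop_force=None): straight line of the TCP; frame=None keeps the orientation; speed is the mean speed in m/s. With stop_force (N) it stops when the force on the tool has changed by that much, and returns True; else False.
- env.move_j(angles): joint-space move.
- env.grip(opening, grip_force=None): finger opening in m; grip_force is the grip in N (None keeps the last); returns when the fingers have stopped.
- env.pause(seconds).
- env.ik(position, orientation): joint angles nearest the present ones, or None.
- env.get_obs(): the state.
- env.camera(name): name is "side" or "top" or "wrist"; returns a dict with "img" (384x512x3 uint8, red, green, blue), "intrinsics" (3x3 intrinsics, pixels), "D" ([k1, k2, p1, p2, k3] as OpenCV has them; the pictures are not rectified), "eye" and "rotation" of the camera in the world. Camera axes: x right, y down, z forward; pixel columns grow to the right and rows downward; lengths in m; the calibration is good to about 2 mm. A picture is of the moment at which its call begins. There is no depth.
A pose or a line that the arm cannot do raises env.IKError and nothing moves.
- env.finish_job(): hands the job in, once; it reports no verdict.
Trained networks look in the newest picture that a camera, given by its name, has taken for a name from the list of things; names that differ only in an ending like _2 or _b are one class to them, and where a whole thing is asked for, a point or a joint stands for the part that bears it (a point fixed in the world has none). Each returns a list of dicts, best first, with "p" (0 to 1); they miss things now and then, are a little off and sometimes report something else, mostly with a low value. They report only what shows in the picture. A call takes as long as a camera call. They do not tell look-alikes from the thing itself.
- env.look_for(thing, camera): "centre" ([column, row] in pixels, amid what is visible of it).
- env.spot_point(thing, camera): "centre" ([column, row] in pixels: a listed point, or the origin of a listed thing).
The state is a dict: "time": time; "joint_positions": joint angles; "qd": joint speeds; "tau": joint torques, N m; "eef_pos": TCP position; "tool_rot": TCP orientation; "force": force on the tool from outside, world axes, zero at the start; "ft_torque": the same for the moment, N m; "gripper_width": finger opening in m.
Only numpy, scipy, OpenCV 4.12 (cv2) and the standard library are available. Lean on these libraries where they do the work, as an engineer would, in place of code of your own. Each camera call takes 0.05 s, during which the arm holds its last target. There are 200 camera calls.

## Working session

There is one attempt and no reset: what is moved stays moved. The work goes in short steps, each a Python script; the robot and the scene stay as the last script left them, time stands still between calls to the robot, and variables do not carry over. Pictures are saved under pics/ and viewed, about 8 in all and at most 12, crops included, and the job is handed in when it is done.

```bash
ls; mkdir -p pics; python3 - <<'E'
from rig import env
import cv2,numpy as np
for n in("top","side"):
    c=env.camera(n); cv2.imwrite(f"pics/{n}0.png",cv2.cvtColor(c["img"],cv2.COLOR_RGB2BGR))
    print(n,c["intrinsics"].tolist(),c["D"],c["eye"],np.round(c["rotation"],4).tolist())
    for t in["slim_a","wide_a","open_jar","bottle","sign","scoop","crate","tray"]:
        print(t,[(np.round(d["centre"]).tolist(),round(d["p"],2)) for d in env.spot_point(t,n)])
o=env.get_obs();print(o["time"],o["eef_pos"],o["tool_rot"],o["gripper_width"],env.grip_point_offset)
E
```

```text
pics
top [[415.8645162402414, 0.0, 258.07640748978525], [0.0, 415.8645162402414, 186.42060433615208], [0.0, 0.0, 1.0]] [-0.03683702  0.          0.          0.          0.        ] [0.3405133  0.07232571 1.08674938] [-2.0454, 2.1536, -0.2525]
slim_a [([413.0, 226.0], 0.91), ([374.0, 234.0], 0.75), ([227.0, 236.0], 0.63), ([192.0, 240.0], 0.54), ([370.0, 203.0], 0.18)]
wide_a [([371.0, 200.0], 0.92), ([109.0, 249.0], 0.92), ([156.0, 239.0], 0.91), ([155.0, 205.0], 0.65), ([399.0, 197.0], 0.57)]
open_jar [([193.0, 203.0], 0.53), ([370.0, 204.0], 0.5), ([193.0, 240.0], 0.47), ([414.0, 225.0], 0.45), ([291.0, 138.0], 0.39), ([372.0, 203.0], 0.37)]
bottle [([223.0, 204.0], 0.93), ([370.0, 204.0], 0.33)]
sign [([282.0, 198.0], 0.66)]
scoop [([290.0, 137.0], 0.83)]
crate [([376.0, 217.0], 0.91), ([404.0, 196.0], 0.3), ([347.0, 211.0], 0.24), ([156.0, 208.0], 0.23)]
tray [([190.0, 221.0], 0.91), ([157.0, 240.0], 0.21)]
side [[353.15644935382943, 0.0, 255.26567503995525], [0.0, 353.15644935382943, 190.53715543005026], [0.0, 0.0, 1.0]] [0.0267564 0.        0.        0.        0.       ] [0.31042942 0.80578316 0.76381752] [-0.5203, 2.6995, -1.1962]
slim_a [([275.0, 253.0], 0.86), ([284.0, 230.0], 0.73), ([323.0, 161.0], 0.5)]
wide_a [([230.0, 270.0], 0.97), ([260.0, 279.0], 0.71), ([301.0, 152.0], 0.66), ([250.0, 328.0], 0.65), ([303.0, 138.0], 0.64)]
open_jar [([244.0, 240.0], 0.97)]
bottle [([253.0, 222.0], 0.8)]
sign [([271.0, 190.0], 0.67), ([324.0, 164.0], 0.53), ([303.0, 138.0], 0.2)]
scoop [([230.0, 168.0], 0.8)]
crate [([312.0, 156.0], 0.75)]
tray [([258.0, 248.0], 0.94)]
0.9 [0.14393221 0.50484291 0.23129852] [-1.55986858  0.21803602 -0.21800314] 0.08532133372359926 0.0187
```

```bash
python3 - <<'E'
import cv2
t=cv2.imread("pics/top0.png"); cv2.imwrite("pics/top0c.png",cv2.resize(t[110:290,80:460],None,fx=2.1,fy=2.1,interpolation=cv2.INTER_CUBIC))
s=cv2.imread("pics/side0.png"); cv2.imwrite("pics/side0c.png",cv2.resize(s[100:384,170:430],None,fx=2.1,fy=2.1,interpolation=cv2.INTER_CUBIC))
E
```

```text
(no output)
```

View pics/top0c.png

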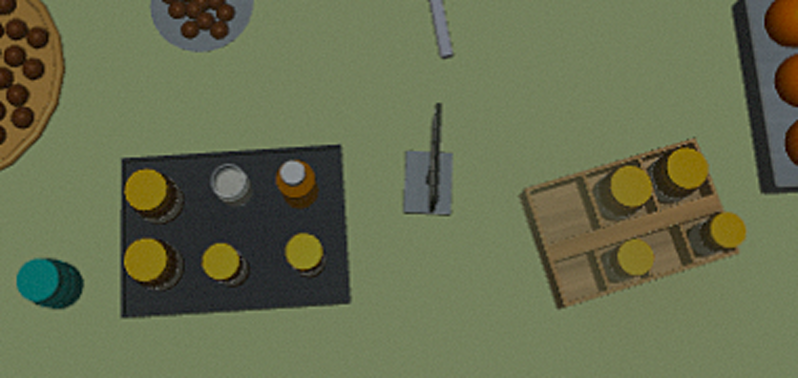

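View pics/side0c.png

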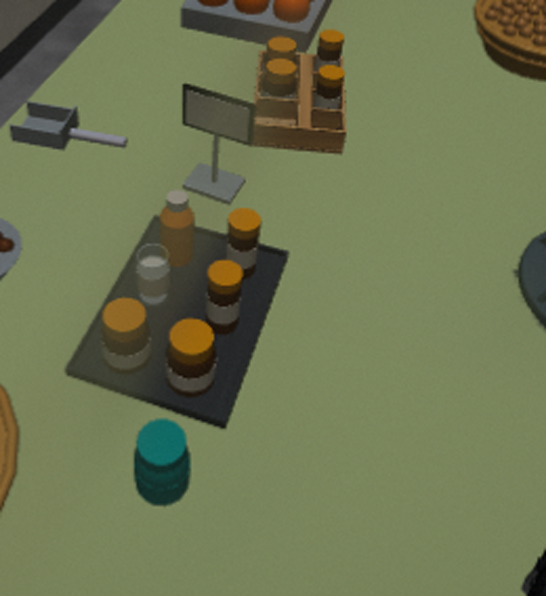

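The top view shows these candidates, given as full-image pixels.

| Thing | Pixel(s) | Action |
|---|---|---|
| Slim spares | (186,235), (225,230) | use both |
| Wide spares | (150,200), (150,234) | use one |
| Turquoise look-alike, off the tray | (100,244) | leave |
| Open jar | (190,197) | leave |
| Bottle | (219,193) | leave |

In the crate, the +y wide cell and the +y narrow cell look empty. One more narrow cell is also empty. Next I'll turn these into positions.

```bash
cat > h.py <<'E'
from rig import env
import cv2,numpy as np
from scipy.spatial.transform import Rotation as R
def rot(c):
    r=np.array(c["rotation"],float); return R.from_rotvec(r).as_matrix() if r.size==3 else r
def px2w(c,px,z):
    p=cv2.undistortPoints(np.array([[px]],float),c["intrinsics"],c["D"])[0,0]
    d=rot(c)@[p[0],p[1],1]; e=np.array(c["eye"]); return e+d*(z-e[2])/d[2]
def w2px(c,P):
    M=rot(c); q=M.T@(np.array(P,float)-c["eye"])
    return cv2.projectPoints(q.reshape(1,1,3),np.zeros(3),np.zeros(3),c["intrinsics"],c["D"])[0].ravel()
def yellow(img):
    h=cv2.cvtColor(img,cv2.COLOR_RGB2HSV); return cv2.inRange(h,(17,150,110),(32,255,255))
def blobs(img,amin=60):
    n,l,s,ce=cv2.connectedComponentsWithStats(yellow(img)); return [(ce[i],s[i]) for i in range(1,n) if s[i][4]>=amin]
def save(img,n,k=1): cv2.imwrite(f"pics/{n}.png",cv2.cvtColor(cv2.resize(img,None,fx=k,fy=k),cv2.COLOR_RGB2BGR))
E
python3 - <<'E'
from h import *
c=env.camera("top")
for ce,s in blobs(c["img"]): print(ce.round(1),s.tolist(),px2w(c,ce,.101).round(4)[:2],px2w(c,ce,.085).round(4)[:2])
for p in[(521,190),(696,138),(742,248),(560,307)]:
    q=np.array(p)/2.1+[80,110]; print("rim",px2w(c,q,.045).round(4)[:2])
for p in[(121,158),(341,146),(350,303),(122,317)]:
    q=np.array(p)/2.1+[80,110]; print("tray",px2w(c,q,.014).round(4)[:2])
for k in["narrow_cell%d"%i for i in range(4)]+["wide_cell%d"%i for i in range(3)]:
    print(k,[(px2w(c,d["centre"],.006).round(3)[:2].tolist(),round(d["p"],2)) for d in env.spot_point(k,"top")])
for k,z in(("bottle",0.006),("open_jar",.006),("sign",0)):
    print(k,[(px2w(c,d["centre"],z).round(3)[:2].tolist(),round(d["p"],2)) for d in env.spot_point(k,"top")][:2])
o=env.get_obs();print(R.from_rotvec(o["tool_rot"]).as_matrix().round(3), o["time"])
E
```

```text
[ 61.  151.1] [1, 94, 109, 105, 2813] [0.6911 0.5494] [0.6968 0.5572]
[ 21.2 131.3] [5, 103, 36, 55, 501] [0.7501 0.6562] [0.7568 0.6656]
[407.  189.6] [398, 180, 19, 20, 290] [ 0.5481 -0.3026] [ 0.5514 -0.3087]
[380.2 198.2] [371, 189, 20, 19, 297] [ 0.53   -0.2342] [ 0.5331 -0.2392]
[148.9 199.9] [139, 191, 20, 19, 297] [0.5549 0.3264] [0.5584 0.3305]
[426.5 219.1] [419, 211, 16, 17, 216] [ 0.4732 -0.3403] [ 0.4753 -0.347 ]
[224.2 229.2] [216, 221, 17, 17, 228] [0.4743 0.1463] [0.4764 0.1475]
[148.7 233.3] [139, 224, 20, 20, 315] [0.4735 0.3262] [0.4757 0.3304]
[382.4 232. ] [374, 224, 18, 17, 230] [ 0.4479 -0.2297] [ 0.4496 -0.2346]
[184.7 234. ] [177, 226, 17, 17, 229] [0.4677 0.2405] [0.4698 0.2432]
[504.7 351.1] [496, 323, 16, 55, 411] [ 0.1627 -0.4783] [ 0.1598 -0.4872]
rim [ 0.5419 -0.1172]
rim [ 0.5961 -0.3406]
rim [ 0.4569 -0.3779]
rim [ 0.3989 -0.1508]
tray [0.6151 0.3794]
tray [0.6164 0.1001]
tray [0.4189 0.0976]
tray [0.4158 0.3754]
narrow_cell0 [([0.447, -0.222], 0.85), ([0.473, -0.345], 0.79), ([0.456, -0.28], 0.67), ([0.429, -0.181], 0.55)]
narrow_cell1 [([0.447, -0.222], 0.85), ([0.473, -0.345], 0.79), ([0.456, -0.28], 0.67), ([0.429, -0.181], 0.55)]
narrow_cell2 [([0.447, -0.222], 0.85), ([0.473, -0.345], 0.79), ([0.456, -0.28], 0.67), ([0.429, -0.181], 0.55)]
narrow_cell3 [([0.447, -0.222], 0.85), ([0.473, -0.345], 0.79), ([0.456, -0.28], 0.67), ([0.429, -0.181], 0.55)]
wide_cell0 [([0.54, -0.232], 0.95), ([0.451, -0.281], 0.75), ([0.512, -0.172], 0.68), ([0.55, -0.311], 0.67)]
wide_cell1 [([0.54, -0.232], 0.95), ([0.451, -0.281], 0.75), ([0.512, -0.172], 0.68), ([0.55, -0.311], 0.67)]
wide_cell2 [([0.54, -0.232], 0.95), ([0.451, -0.281], 0.75), ([0.512, -0.172], 0.68), ([0.55, -0.311], 0.67)]
bottle [([0.56, 0.332], 0.63), ([0.556, 0.16], 0.54)]
open_jar [([0.569, 0.233], 0.67)]
sign [([0.572, 0.001], 0.55)]
[[ 0.962 -0.     0.274]
 [-0.274 -0.     0.962]
 [-0.    -1.    -0.   ]] 1.45
```

```bash
cat >> h.py <<'E'
YAW=np.radians(13.8)
def ori(a=YAW,s=1):
    z=s*np.array([np.cos(a),np.sin(a),0]); y=np.array([0,0,-1.]); return R.from_matrix(np.c_[np.cross(y,z),y,z]).as_rotvec()
E
python3 - <<'E'
from h import *
for s in(1,-1):
    for p in[(.50,.24,.3),(.4743,.1463,.074),(.55,.33,.06),(.4989,-.2466,.3),(.43,-.177,.07),(.43,-.177,.3)]:
        q=env.ik(p,ori(s=s)); print(s,p,None if q is None else np.round(q,2))
s=-1 if env.ik((.4989,-.2466,.3),ori(s=1)) is None else 1
E
```

```text
1 (0.5, 0.24, 0.3) [0.45 0.28 0.22 1.51 0.   1.78]
1 (0.4743, 0.1463, 0.074) [ 0.3   0.3  -0.36  0.91  0.    1.63]
1 (0.55, 0.33, 0.06) [ 0.54  0.53 -0.01  1.03  0.    1.87]
1 (0.4989, -0.2466, 0.3) [-0.46  0.28  0.22  1.51  0.    0.87]
1 (0.43, -0.177, 0.07) [-0.39  0.25 -0.44  0.88  0.    0.94]
1 (0.43, -0.177, 0.3) [-0.39  0.12  0.01  1.46  0.    0.94]
-1 (0.5, 0.24, 0.3) [ 0.45  0.28  0.22  1.51 -0.   -1.36]
-1 (0.4743, 0.1463, 0.074) [ 0.3   0.3  -0.36  0.91 -0.   -1.51]
-1 (0.55, 0.33, 0.06) [ 0.54  0.53 -0.01  1.03 -0.   -1.27]
-1 (0.4989, -0.2466, 0.3) [-0.46  0.28  0.22  1.51  0.   -2.27]
-1 (0.43, -0.177, 0.07) [-0.39  0.25 -0.44  0.88  0.   -2.2 ]
-1 (0.43, -0.177, 0.3) [-0.39  0.12  0.01  1.46  0.   -2.2 ]
```

```bash
python3 - <<'E'
from h import *
import pickle
D={}
for n,p in(("tray",(.46,.23,.30)),("crate",(.47,-.2466,.30))):
    env.move_pose(p,ori()); c=env.camera("wrist"); D[n]=c
    save(c["img"],"w_"+n,1.5)
    print(n,c["eye"],rot(c)[:,2].round(3),env.get_obs()["time"])
    for ce,s in blobs(c["img"],300): print(ce.round(1),s.tolist(),px2w(c,ce,.101).round(4)[:2],px2w(c,ce,.085).round(4)[:2])
pickle.dump(D,open("D.pkl","wb"))
E
```

```text
tray [0.44237458 0.30165657 0.44199325] [ 0.069 -0.282 -0.957] 3.0667
[251.3 241.4] [233, 225, 37, 32, 781] [0.4761 0.1428] [0.4777 0.1354]
crate [ 0.45311413 -0.17481175  0.4421953 ] [ 0.07  -0.282 -0.957] 4.8583
[312.5 230.7] [291, 211, 43, 38, 1201] [ 0.5488 -0.3053] [ 0.5533 -0.3114]
[238.6 245.6] [221, 230, 36, 32, 889] [ 0.4746 -0.342 ] [ 0.4756 -0.3499]
```

View pics/w_tray.png

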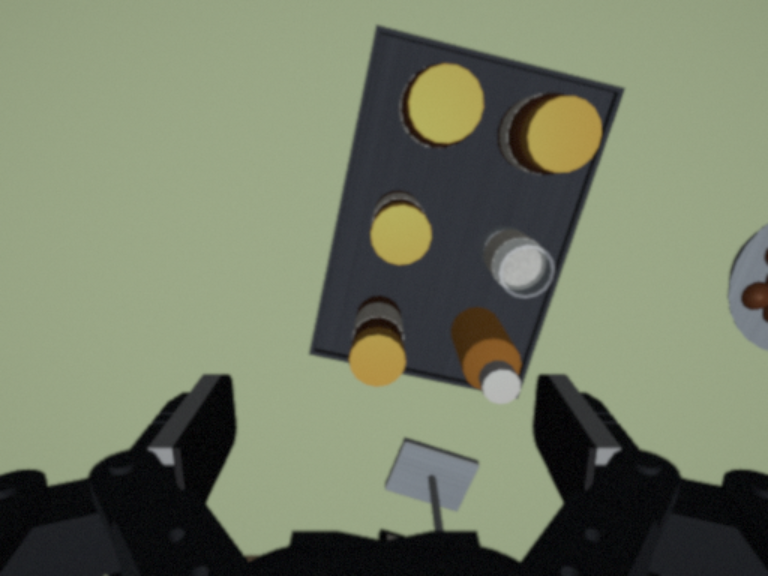

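View pics/w_crate.png

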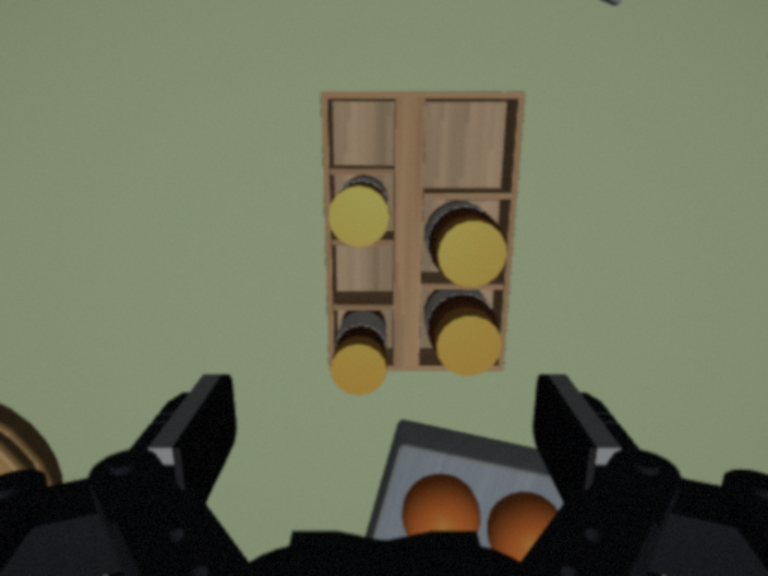

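The tray view (1.5x scale) shows slim lids at (401,235) and (377,359) and wide lids at (446,104) and (564,134). The open jar is at (521,267) and the bottle cap at (501,385).

The crate view has rim corners at (321,92), (525,92), (505,370) and (330,370). The empty cells are narrow 1st and 3rd from the +y end, and wide at the +y end.

```bash
python3 - <<'E'
from h import *
import pickle
from scipy.optimize import least_squares
D=pickle.load(open("D.pkl","rb"))
def lids(c):
    h=cv2.cvtColor(c["img"],cv2.COLOR_RGB2HSV); m=cv2.inRange(h,(17,125,110),(32,255,255)); m=cv2.morphologyEx(m,cv2.MORPH_OPEN,np.ones((5,5)))
    for k in cv2.findContours(m,cv2.RETR_EXTERNAL,cv2.CHAIN_APPROX_NONE)[0]:
        if cv2.contourArea(k)>300:
            e=cv2.fitEllipse(k); hull=np.round(e[1],0)
            z=.101 if max(e[1])<44 else .085
            print(np.array(e[0]).round(1),hull,z,px2w(c,e[0],z).round(4)[:2],"diam mm",1000*np.linalg.norm(px2w(c,np.array(e[0])+[hull.mean()/2,0],z)-px2w(c,e[0],z))*2)
for n in D: print(n); lids(D[n])
c=D["crate"]
obs=[((-.075,.1125,.045),(321,92)),((.075,.1125,.045),(525,92)),((.075,-.1125,.045),(505,370)),((-.075,-.1125,.045),(330,370)),
     ((-.02,.1075,.045),(396,99)),((.002,.1075,.045),(421,99))]
def T(v,p):
    a=v[2]; return np.array([v[0]+np.cos(a)*p[0]-np.sin(a)*p[1],v[1]+np.sin(a)*p[0]+np.cos(a)*p[1],p[2]])
f=lambda v:np.concatenate([w2px(c,T(v,p))-np.array(q)/1.5 for p,q in obs])
r=least_squares(f,[.4985,-.2466,YAW],loss="soft_l1"); print(r.x,f(r.x).round(1))
for p in[(-.045,.0825),(-.045,-.0275),(.036,.073),(-.045,.0275),(-.045,-.0825),(.036,0),(.036,-.073)]:
    print(p,T(r.x,(*p,0)).round(4)[:2],(w2px(c,T(r.x,(*p,.006)))*1.5).round())
E
```

```text
tray
[251.2 239.5] [33. 36.] 0.101 [0.4755 0.145 ] diam mm 37.8861402760815
[267.3 157.2] [36. 40.] 0.101 [0.4698 0.238 ] diam mm 38.74219254953821
[375.9  89. ] [47. 52.] 0.085 [0.5597 0.3286] diam mm 49.568688719568726
[302.3  64.8] [35. 56.] 0.085 [0.4815 0.333 ] diam mm 44.845716189319155
crate
[238.5 245.8] [32. 36.] 0.101 [ 0.4745 -0.3423] diam mm 37.577588330594274
[312.4 230. ] [38. 43.] 0.101 [ 0.5484 -0.3046] diam mm 44.047709433506476
[314.5 169. ] [43. 46.] 0.085 [ 0.5346 -0.2417] diam mm 47.95298267195354
[237.8 145.4] [35. 41.] 0.101 [ 0.4487 -0.2338] diam mm 38.37423729422428
[ 0.5011104  -0.25077967  0.24417699] [-0.8 -0.2  0.3 -0.6 -0.2  0.8  0.   1.  -0.6 -0.1  2.8 -0.1]
(-0.045, 0.0825) [ 0.4375 -0.1816] [364. 134.]
(-0.045, -0.0275) [ 0.4641 -0.2883] [365. 264.]
(0.036, 0.073) [ 0.5184 -0.1712] [462. 146.]
(-0.045, 0.0275) [ 0.4508 -0.235 ] [364. 202.]
(-0.045, -0.0825) [ 0.4774 -0.3417] [366. 322.]
(0.036, 0) [ 0.536  -0.2421] [458. 233.]
(0.036, -0.073) [ 0.5537 -0.3129] [455. 312.]
```

```bash
cat >> h.py <<'E'
YAW=0.2442; HI=.27
def pick(xy,z,op,force):
    env.grip(op); env.move_pose((*xy,.20),ori()); env.move_linear((*xy,z),speed=.15,stop_force=15)
    w=env.grip(.02,force); g=env.get_obs()["gripper_width"]; env.move_linear((*xy,HI),speed=.25); print("width",g,"t",env.get_obs()["time"])
def hover(xy,z):
    env.move_pose((*xy,HI),ori()); env.move_linear((*xy,z+.058),speed=.2)
def place(xy,z,op):
    env.move_linear((*xy,z+.010),speed=.1,stop_force=6); print("mid",env.get_obs()["eef_pos"])
    hit=env.move_linear((*xy,z-.002),speed=.04,stop_force=4); p=env.get_obs()["eef_pos"]; print("hit",hit,p)
    if p[2]<z+.004:
        env.grip(op); env.move_linear((p[0],p[1],HI),speed=.25)
    print("t",env.get_obs()["time"])
E
python3 - <<'E'
from h import *
import h
h.YAW=.2442
pick((.4750,.1456),.068,.062,30)
print(env.get_obs()["gripper_width"])
hover((.4367,-.1812),.068)
c=env.camera("wrist"); save(c["img"],"hold1",1.5); print(env.get_obs()["time"])
E
```

```text
width 0.04106683902643411 t 9.0333
0.041263444229941174
11.2
```

View pics/hold1.png

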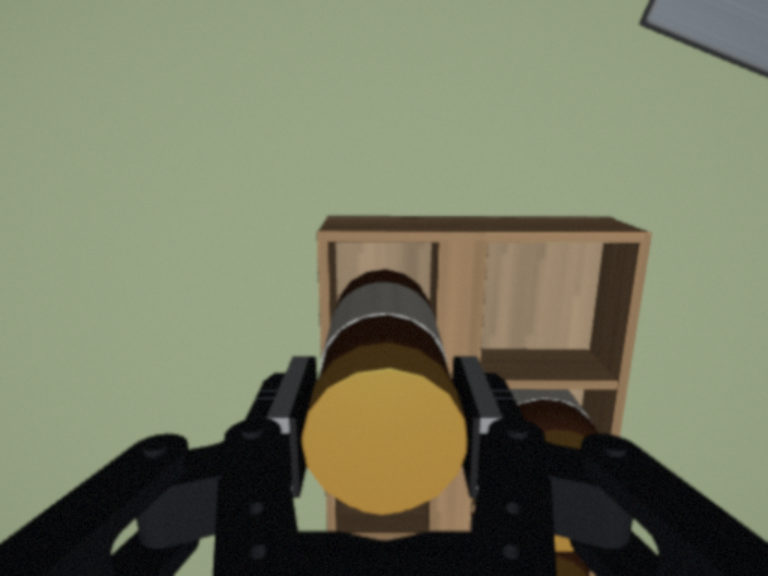

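The jar is held upright and centred in the jaws at (385,440), above the +y narrow cell. The rim corners show at (320,233) and (648,235). I'll compare these with the prediction.

```bash
python3 - <<'E'
from h import *
c=env.camera("wrist"); p=env.get_obs()["eef_pos"]; print(p)
a,b=px2w(c,np.array((320,233))/1.5,.045),px2w(c,np.array((648,235))/1.5,.045)
ux=np.array([np.cos(.2442),np.sin(.2442)]);uy=np.array([-ux[1],ux[0]])
print(a,b,np.linalg.norm(b-a),"centre",(a+b)[:2]/2-.1125*uy,"yaw",np.arctan2(*(b-a)[1::-1]))
z0=p[2]-.068+.006
print("jar bottom edge pred",w2px(c,[*(p[:2]+.0205*uy),z0])*1.5,"lid",w2px(c,[*p[:2],z0+.095])*1.5)
print("beam left edge row240 438, beam right 482, wall in 330:",[((px2w(c,np.array((u,240))/1.5,.045)[:2]-[.5011,-.2508])@ux).round(4) for u in(331,438,482)])
E
```

```text
[ 0.43765254 -0.18133701  0.12719166]
[ 0.40325637 -0.15948256  0.045     ] [ 0.54546865 -0.12548847  0.045     ] 0.1462187712373321 centre [ 0.50156278 -0.25164776] yaw 0.23463489286015948
jar bottom edge pred [383.00770174 263.78586059] lid [383.07361096 441.09018033]
beam left edge row240 438, beam right 482, wall in 330: [np.float64(-0.0681), np.float64(-0.0201), np.float64(-0.0004)]
```

```bash
python3 - <<'E'
from h import *
place((.4370,-.1813),.068,.054)
pick((.4688,.2390),.068,.062,30)
hover((.4640,-.2883),.068)
c=env.camera("wrist"); save(c["img"],"hold2",1.5); print(env.get_obs()["eef_pos"],env.get_obs()["time"])
E
```

```text
mid [ 0.43727883 -0.18144486  0.07844232]
hit True [ 0.4377681  -0.18166083  0.06818333]
t 13.4333
width 0.041005219665547564 t 17.5667
[ 0.46491021 -0.28856702  0.12731474] 20.3917
```

View pics/hold2.png

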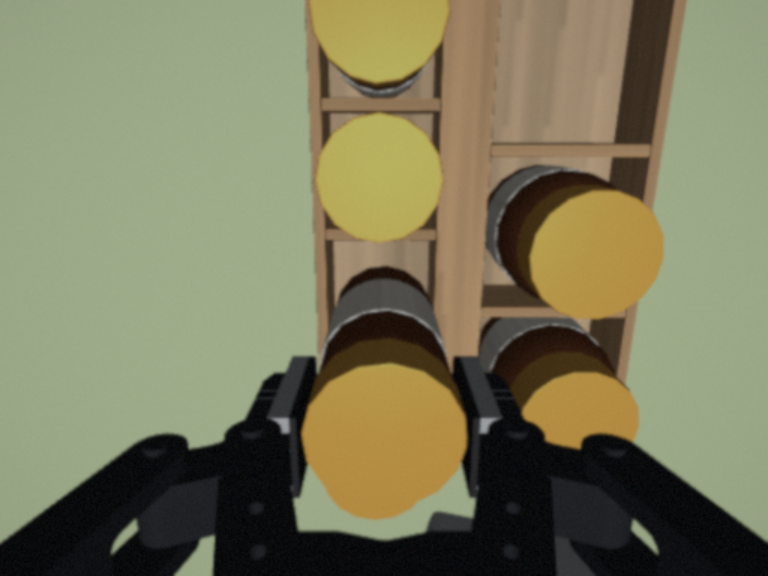

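The first jar stands in its cell at (380,20), and the second hangs over the third narrow cell at (385,435), clear of both neighbours. I'll place it and fetch the wide jar at (0.559, 0.3295).

```bash
python3 - <<'E'
from h import *
place((.4634,-.2880),.068,.054)
pick((.5590,.3295),.056,.066,35)
hover((.5180,-.1716),.056)
c=env.camera("wrist"); save(c["img"],"hold3",1.5); print(env.get_obs()["eef_pos"],env.get_obs()["time"])
E
```

```text
mid [ 0.4637038  -0.28820734  0.07851487]
hit True [ 0.46385911 -0.28856914  0.06835888]
t 22.575
width 0.04924005203636321 t 27.5083
[ 0.5189337  -0.17172331  0.11522883] 30.3167
```

View pics/hold3.png

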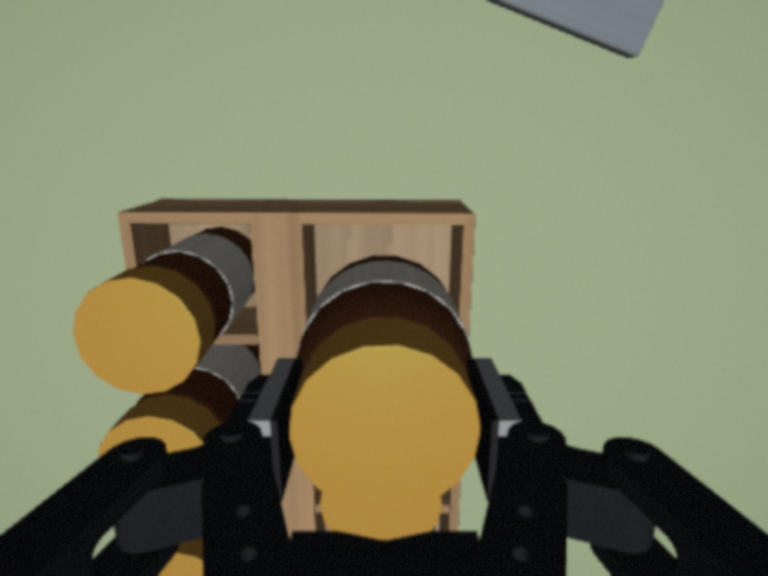

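The wide jar is held level at (385,430) over the empty wide cell, whose inner edges are near columns 305 and 460. I'll lower it, retreat and take the final views.

```bash
python3 - <<'E'
from h import *
place((.5180,-.1712),.056,.064)
env.move_pose((.42,.02,.33),ori())
env.pause(.5)
c=env.camera("top"); s=env.camera("side")
for ce,st in blobs(c["img"]):
    if 120<ce[0]<450: print(ce.round(1),st[4],px2w(c,ce,.101).round(4)[:2],px2w(c,ce,.085).round(4)[:2])
a=cv2.resize(c["img"][130:290,120:450],(660,320)); b=cv2.resize(s["img"][110:310,180:400],(308,280))
im=np.zeros((600,660,3),np.uint8); im[:320]=a; im[320:,:308]=b; b2=cv2.resize(s["img"][110:180,280:350],(280,280)); im[320:,340:620]=b2
save(im,"end"); print(env.get_obs()["time"],env.get_obs()["gripper_width"])
E
```

```text
mid [ 0.51833736 -0.1713418   0.06651688]
hit True [ 0.51901831 -0.17162244  0.05720395]
t 32.5667
[413.5 189.1] 65 [ 0.5485 -0.3189] [ 0.5518 -0.3253]
[221.6 197.4] 123 [0.552  0.1501] [0.5555 0.1513]
[426.1 219.1] 229 [ 0.4732 -0.3394] [ 0.4754 -0.3461]
[148.7 233.3] 330 [0.4737 0.3262] [0.4758 0.3303]
34.0667 0.06417661544375429
```

View pics/end.png

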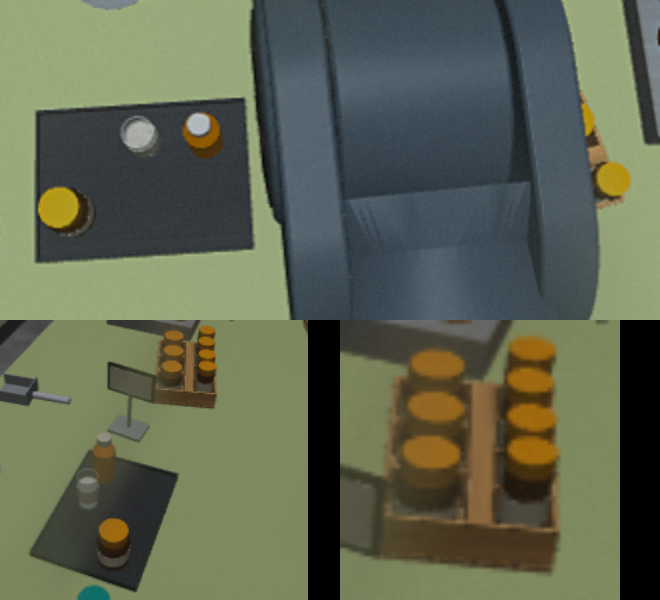

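The side view shows all seven cells filled and upright, with the surplus wide jar, bottle, open jar and sign in place. The arm hides the crate in the top view, so I'll measure it once from the wrist camera.

```bash
python3 - <<'E'
from h import *
env.move_pose((.47,-.2466,.30),ori()); env.pause(.3); c=env.camera("wrist"); save(c["img"],"final",1.5)
for n,p,z in(("N0",(.4375,-.1816),.101),("N2",(.4641,-.2883),.101),("W",(.5184,-.1712),.085)):
    print(n,"predicted lid px x1.5",(w2px(c,(*p,z))*1.5).round(), "5mm x->",(w2px(c,(p[0]+.005,p[1],z))*1.5).round())
E
```

```text
N0 predicted lid px x1.5 [358. 135.] 5mm x-> [366. 137.]
N2 predicted lid px x1.5 [361. 298.] 5mm x-> [367. 299.]
W predicted lid px x1.5 [479. 149.] 5mm x-> [486. 151.]
```

View pics/final.png

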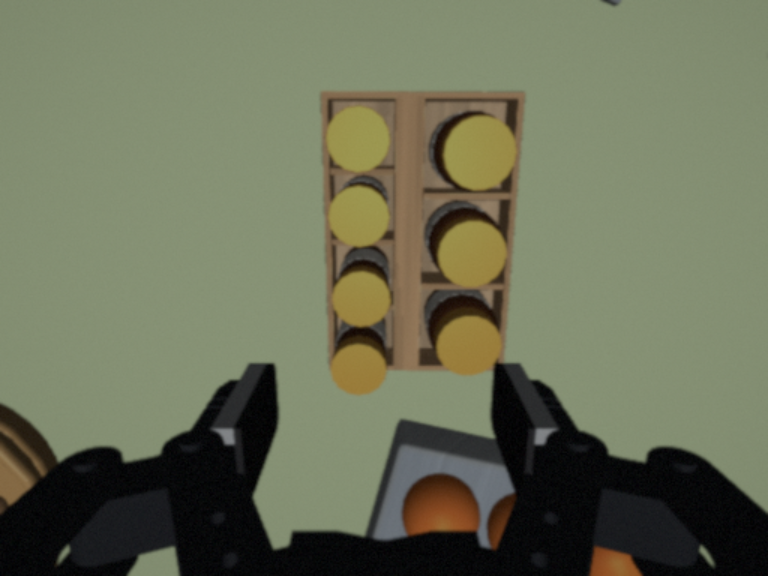

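The new lids sit at (358,139), (361,298) and (480,152). The predicted centres are (358,135), (361,298) and (479,149), so all three are within about 3 mm. I'm handing in the job.

```bash
python3 -c "
from rig import env
env.finish_job(); print(env.get_obs()['time'])"
```

```text
the job is handed in; nothing more can be done
the job is handed in; nothing more can be done
```

I filled all three empty cells and handed the job in; the robot's clock read about 34 s at the last reading, just before the final look. The two slim spares went into the 1st and 3rd narrow cells from the +y end. One wide spare went into the +y wide cell. Each jar was lowered until light contact, with the tool within about 1 mm of its pick-up height, and then released.

- **Fit:** in the final wrist picture all seven lids show upright in their cells, and the new ones are within about 3 mm of the predicted cell centres.
- **Bystanders:** the side view showed the surplus wide jar standing on the tray, and the open jar, bottle, sign, scoop and turquoise look-alike apparently untouched. I judged these by eye and did not measure them.
- **Checks that failed or disagreed:** the last top picture was mostly blocked by the arm, so the crate check there failed and I used the wrist camera instead. The wide jar's lowering stopped about 1 mm above its pick-up height, but the picture shows it level.

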